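# Seat the fuse carrier on the tester and hold its sprung slide out to the pointer

### The arm

A 6-joint arm with a two-finger parallel gripper is mounted at the origin on the work surface. World frame = base frame: x ahead of the robot, y to its left, z up, the work surface at z = 0. Lengths are in m, angles in rad, forces in N, time in s.
With the tool pointing down it reaches from about 0.25 to 0.725 m from the base axis. Payload 4 kg.
Tool frame: the origin (TCP) lies at the very end of the fingers, on their centre line; the grasp point (between the pads) lies 19 mm behind it (arm.tcp_to_grasp is the distance from the TCP to the grasp point, in m); y points along the fingers, x is the direction in which the jaws open and shut, and the axes are right-handed (so a half turn about y gives the same grasp; the last joint's range is limited). The gripper opens to 85 mm and grips with 20 to 120 N. Pads are 22 mm wide; open, the fingers measure 114 mm over their backs; the gripper's body (76 mm by 85 mm) begins 54 mm behind the grasp point. The pads swing forward as they close: fully open they stand 13 mm farther back than shut.
Start: joints at [-1.189, 0.241, 0.005, 1.335, 0, 1.571], TCP at [0.186, -0.464, 0.231] pointing down, gripper open.
Joint ranges: [-2.72, 2.72], [-1.05, 1.87], [-1.09, 1.28], [-1.99, 2.15], [-1.42, 1.44], [-3.14, 3.14]. Speed limits (rad/s): [2.79, 2.79, 3.14, 3.14, 3.14, 3.14].

### API

Orientations are given as a 3x3 rotation matrix whose columns are the frame's x, y, z axes.
In Python, from cell import arm, snapshot, camera_params gives the robot as it stands. Calls block until the motion is done:
- arm.move_ptp(position, orientation): joint-space move of the TCP to a pose.
- arm.servo_line(position, attitude=None, max_speed=0.15, stop_force=None): straight line of the TCP; attitude=None keeps the orientation; max_speed is the mean speed in m/s. With stop_force (N) it stops when the force on the tool has changed by that much, and returns True; else False.
- arm.goto_joints(angles): joint-space move.
- arm.open_jaws() and arm.grasp(strength=None): open the fingers fully, or close them until they stop; strength is the grip in N (None keeps the last).
- arm.wait(seconds).
- arm.ik(position, orientation): joint angles nearest the present ones, or None.
- arm.state(): the state.
- snapshot(name): name is "scene" or "top" or "wrist"; returns the picture (384x512x3 uint8, red, green, blue); there is no depth.
- camera_params(name): a dict with "K" (3x3 intrinsics, pixels), "T" (4x4, takes a point from camera to world coordinates). Camera axes: x right, y up, looking along -z (the intrinsics and any distortion apply to the point x, -y, -z); pixel columns grow to the right and rows downward; lengths in m; the calibration is good to about 2 mm. A picture is of the moment at which its call begins: read the wrist's pose just before it. camera_params takes no time and is no camera call; for the wrist camera it gives the pose at the moment of the call.
A pose or a line that the arm cannot do raises arm.IKError and nothing moves.
- arm.job_done(): hands the job in, once; it reports no verdict.
The state is a dict: "time": time; "joints": joint angles; "joint_velocities": joint speeds; "effort": joint torques, N m; "eef_pos": TCP position; "eef_rot": TCP orientation; "wrist_force": force on the tool from outside, world axes, zero at the start; "torque": the same for the moment, N m; "width": finger opening in m.
Only numpy, scipy, OpenCV 4.12 (cv2) and the standard library are available. Lean on these libraries where they do the work, as an engineer would, in place of code of your own. Each camera call takes 0.05 s, during which the arm holds its last target.

### The job

Set the white porcelain fuse carrier on the tester's two upright pegs, lowering it gently until it lies flat and fully home, and let go of it. Then pull the tester's sprung slide, the bar with the upright black post, straight out of its housing until the thin fin on the slide bar is in line with the tip of the small fixed brass pointer, and finish while still holding the slide there with the gripper (it springs back if let go). Leave the other things on the desk where they are.

Things in the scene. Friction and masses are not known exactly. Their poses are not given: they have to be found in the camera images.
- carrier: White porcelain fuse carrier, loose, 0.12-0.22 kg, upright at the start. Flange 84 (own x) x 36 (y) x 14 mm high with two 11 mm through holes at own x = -30, +30 mm; in its middle an upright grip block 36 (x) x 24 (y) mm, from 14 to 58 mm height; grip that across the 24 mm. Origin: centre of the underside, z up. Alike after a half turn.
- jig: Fuse-carrier tester, fixed. Grey base plate 240 (x) x 200 (y) x 20 mm; x points away from the robot. Black seat pad with two pegs on its +y half; on its -y half a grey spring housing (own x 30 to 110, y -80 to -20 mm, top 60 mm above the desk) from which the slide comes out to -x. Origin: centre of the underside. Only the slide's post (top at 95 mm) stands over 60 mm.
- seat (a point): Centre of the seat pad's top, 30 mm above the desk, at own x 0, y +55 mm of the tester; tester's axes. Pad 100 (x) x 44 (y) mm. Steel pegs at x = -30, +30 mm: 8 mm diameter, 24 mm tall, the last 6 mm tapering to 3 mm. A carrier that is home has its origin here and its x axis along this x (either way round), pegs in its holes.
- slide: Sprung slide: flat steel bar 24 x 10 mm with an upright round black post, 20 mm diameter, at z 10 to 65 mm of this frame. Origin: post axis at the bar's underside, 30 mm above the desk, at rest at x -35, y -50 mm of the tester; tester's axes. Slides only to the tester's -x (towards the robot), up to 60 mm; the spring pulls back with 5 N at rest, 10 N at 40 mm.
- slide_post (a point): Point on the post's axis at which to grip, 33 mm above the bar's top, 73 mm above the desk; moves with the slide. At rest it is 65 mm in front of the spring housing's face.
- slide_index (a point): Tip of the thin fin (3 mm thick) on the +y side of the slide bar, at own x +50, y +22 mm of slide, 40 mm above the desk; moves with the slide. To be brought in line with the pointer's tip along the tester's x.
- pointer: Small brass pointer fixed on the tester's base plate beside the bar: block 12 (x) x 14 (y) x 24 mm, top 44 mm above the desk, with a cone whose tip (own x 0, y -18, z 18 mm) points at the bar. Origin: centre of its underside; tester's axes. It stands 22 to 45 mm to -x of the fin's rest place: the length of the pull.
- handset: Bystander: cracked black telephone handset, 230 mm long (own x), 60 mm wide, 64 mm high, lying on the desk. Origin: centre of the underside.
- protector_a: Bystander: brass carbon-block protector, 52 (x) x 28 (y) x 28 mm, brass foot with a black block between two brass cheeks. Origin: centre of the underside.
- protector_b: Bystander: a second brass protector, the same as the first.
- pliers: Bystander: steel pliers with red handles, 185 mm long (own x), 72 mm wide, 16 mm high. Origin: underside at the pivot.
- screwdriver: Bystander: screwdriver about 170 mm long (own x), lying on the desk.
- mug: Bystander: blue mug, 76 mm wide with its handle at own +y, 90 mm high. Origin: centre of the underside.
- tin: Bystander: plain metal tin, 60 mm diameter, 70 mm high. Origin: centre of the underside.
Things that resemble listed ones, but are neither listed nor needed, are in the scene too. What is meant by the carrier is not pink, and is the larger of those in its own colour.

How it is judged:
On the way, in this order (a step that is already met when the one before it is completed fails the run):
1. the carrier lies home on the pegs, let go (horizontal distance between carrier and seat below 0.004 m and z of carrier in the frame of seat between -0.003 and 0.004 m and angle between the x axis of carrier and the x axis of seat, either way round below 0.09 rad and angle between carrier's own z axis and vertical below 0.08 rad and contact force between the fingers and carrier below 0.2 N), for 0.2 s.
2. the gripper holds the slide with its fin in line with the pointer, the carrier still home (horizontal distance between carrier and seat below 0.004 m and z of carrier in the frame of seat between -0.003 and 0.004 m and angle between the x axis of carrier and the x axis of seat, either way round below 0.09 rad and angle between carrier's own z axis and vertical below 0.08 rad and x of slide_index in the frame of pointer between -0.004 and 0.004 m and linear speed of slide below 0.01 m/s and contact force between the fingers and slide above 3 N), for 0.3 s.
At the end, for the whole second after the job is handed in: Carrier flat on the seat, pegs in its holes (within 4 mm of the seat point sideways and in height, turned under 5 degrees), not touched by the fingers; the fin within 4 mm of the pointer tip along the slide, still, the fingers pressing on the slide with over 3 N (all of step 2 and contact force between the fingers and carrier below 0.2 N); the arm keeps its last pose, push and grip.
It fails at once if the carrier is rammed against the tester (over 45 N) (contact force between carrier and jig above 45 N).
It fails at once if a bystander is moved by more than 30 mm (distance of any of handset, protector_a, protector_b, pliers, screwdriver, mug, tin from where it was at the start of the episode above 0.03 m).
It also fails if it takes over 64 s, if anything falls off the work surface, if the arm or the gripper's body presses on something with over 40 N, if the wrist force passes 120 N, or if a joint passes its speed limit or range.

## Working session

There is one attempt and no reset: what is moved stays moved. The work goes in short steps, each a Python script; the robot and the scene stay as the last script left them, time stands still between calls to the robot, and variables do not carry over. Pictures are saved under pics/ and viewed, and the job is handed in when it is done.

```bash
ls; mkdir -p pics; python3 - <<'E'
from cell import arm, snapshot, camera_params
import cv2
for n in ("scene","top"):
    im=snapshot(n); cv2.imwrite(f"pics/{n}0.png",im[:,:,::-1])
    cv2.imwrite(f"pics/{n}0big.png",cv2.resize(im[:,:,::-1],(800,600),interpolation=cv2.INTER_CUBIC))
    p=camera_params(n); print(n,p)
print(arm.state()['time'], arm.tcp_to_grasp)
E
```

```text
pics
scene {'K': array([[346.43663708,   0.        , 250.77100725],
       [  0.        , 346.43663708, 193.64601904],
       [  0.        ,   0.        ,   1.        ]]), 'T': array([[-0.36725186, -0.74341081,  0.55898698,  1.09508447],
       [ 0.93008846, -0.28845152,  0.2274449 ,  0.23183352],
       [-0.00784435,  0.6034369 ,  0.79737217,  0.86514188],
       [ 0.        ,  0.        ,  0.        ,  1.        ]])}
top {'K': array([[380.9168208 ,   0.        , 259.22091091],
       [  0.        , 380.9168208 , 195.88634843],
       [  0.        ,   0.        ,   1.        ]]), 'T': array([[-0.01524493,  0.99428136, -0.10569849,  0.37483262],
       [-0.99987334, -0.01467602,  0.00615816, -0.00378903],
       [ 0.00457171,  0.10577898,  0.99437916,  1.48519953],
       [ 0.        ,  0.        ,  0.        ,  1.        ]])}
0.1 0.0187
```

View pics/top0big.png

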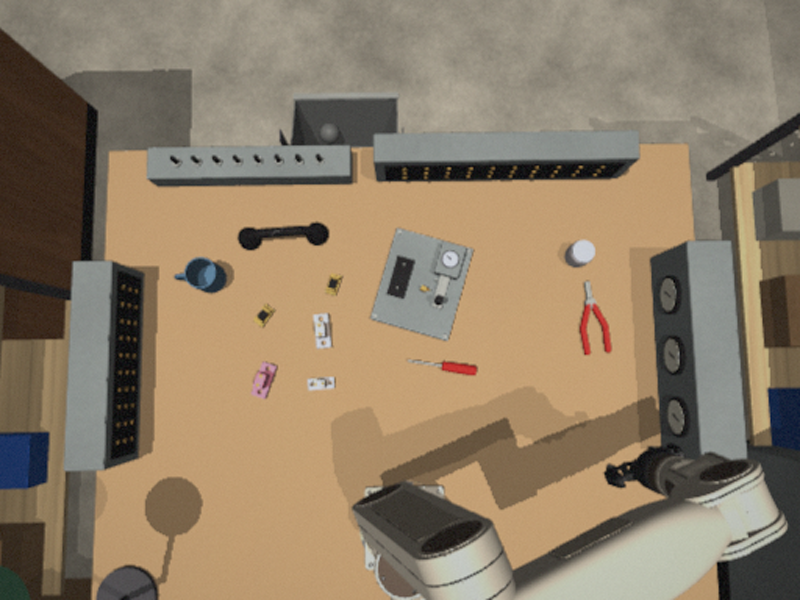

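View pics/scene0big.png

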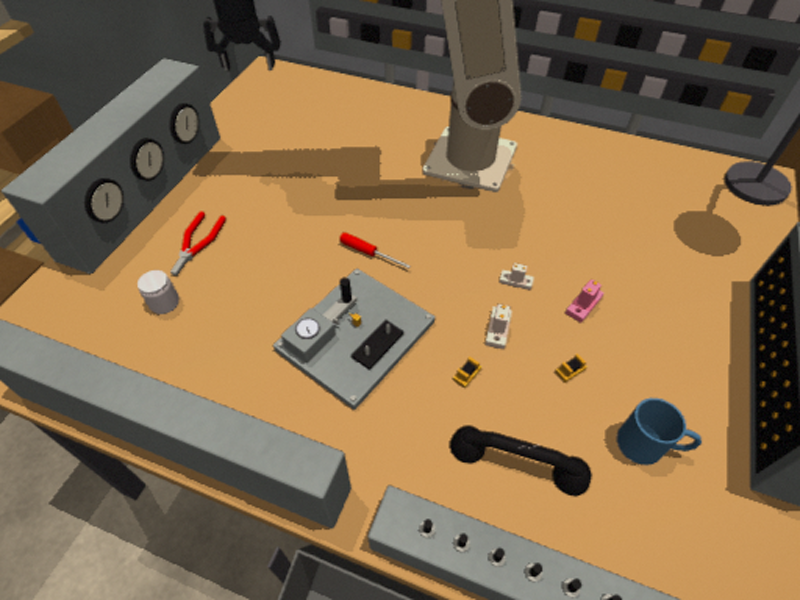

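Candidates, in enlarged top-view pixels: large white carrier (322,331), small white one (321,383), pink one (263,380). By the description it is the one at (322,331). The tester is at (423,284), with the post at (438,300), and the screwdriver lies just in front of it at (445,367).

```bash
cat > h.py <<'E'
from cell import arm, snapshot, camera_params
import numpy as np, cv2
def px2w(p,u,v,z):
    K,T=p["K"],p["T"]
    d=np.linalg.inv(K)@np.array([u,v,1.0]); d=np.array([d[0],-d[1],-d[2]])
    d=T[:3,:3]@d; o=T[:3,3]; t=(z-o[2])/d[2]; return o+t*d
def w2px(p,X):
    K,T=p["K"],p["T"]; c=T[:3,:3].T@(np.asarray(X)-T[:3,3]); c=np.array([c[0],-c[1],-c[2]]); q=K@c; return q[:2]/q[2]
def R(yaw):  # tool down: y along jaws? z down
    c,s=np.cos(yaw),np.sin(yaw)
    return np.array([[c,s,0],[s,-c,0],[0,0,-1.]])
def save(im,name,roi=None,f=None):
    im=im[:,:,::-1]
    if roi: im=im[roi[1]:roi[3],roi[0]:roi[2]]
    f=f or min(800/im.shape[1],600/im.shape[0])
    cv2.imwrite("pics/"+name,cv2.resize(im,None,fx=f,fy=f,interpolation=cv2.INTER_CUBIC))
E
python3 - <<'E'
from h import *
p=camera_params("top"); s=512/800
for n,u,v,z in [("car",322,331,.03),("jigTL",399,229,.02),("jigTR",474,248,.02),("jigBR",448,340,.02),("jigBL",371,319,.02),("screw",445,367,0.01),("post",438,300,.095),("small",321,383,.02)]:
    print(n,px2w(p,u*s,v*s,z).round(4))
s=arm.state(); print(s['eef_rot'].round(3),s['eef_pos'],s['width'])
w=camera_params("wrist"); print(w, s['eef_rot'].T@(w['T'][:3,3]-s['eef_pos']))
print(s['eef_rot'].T@w['T'][:3,:3])
save(snapshot("wrist"),"w0.png")
im=cv2.imread("pics/top0.png")[:,:,::-1]; save(im,"top_crop.png",(190,140,310,230))
E
```

```text
car [0.4712 0.1912 0.03  ]
jigTL [ 7.253e-01 -7.000e-04  2.000e-02]
jigTR [ 0.6742 -0.1877  0.02  ]
jigBR [ 0.445  -0.1173  0.02  ]
jigBL [0.4997 0.0717 0.02  ]
screw [ 0.3791 -0.1092  0.01  ]
post [ 0.5358 -0.0902  0.095 ]
small [0.3448 0.1951 0.02  ]
[[ 0.373 -0.001  0.928]
 [-0.928  0.002  0.373]
 [-0.002 -1.    -0.   ]] [ 0.18610634 -0.46347648  0.23051932] 0.08500654855866063
{'K': array([[292.34998127,   0.        , 256.20821012],
       [  0.        , 292.34998127, 190.14898189],
       [  0.        ,   0.        ,   1.        ]]), 'T': array([[ 0.37231993,  0.8898246 ,  0.26379928,  0.25349924],
       [-0.92810297,  0.35747   ,  0.10411565, -0.43604996],
       [-0.00165567, -0.28359723,  0.95894206,  0.37434508],
       [ 0.        ,  0.        ,  0.        ,  1.        ]])} [-0.00060344 -0.14382582  0.07275738]
[[ 9.99999930e-01  3.66051468e-04 -8.19833005e-05]
 [-1.82424298e-04  2.83584804e-01 -9.58947144e-01]
 [-3.27774791e-04  9.58947092e-01  2.83584851e-01]]
```

View pics/top_crop.png

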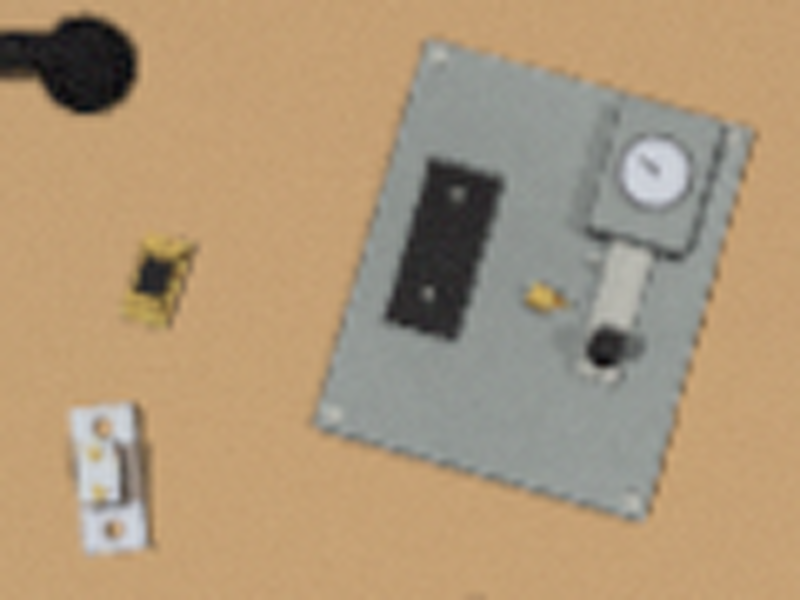

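```bash
python3 - <<'E'
from h import *
import pickle
views={}
def look(name,c,th,z=.2,off=.03):
    d=np.array([np.cos(th),np.sin(th)])
    pos=np.r_[np.array(c)+off*d,z]; arm.move_ptp(pos,R(th-np.pi/2)); arm.wait(.3)
    p=camera_params("wrist"); im=snapshot("wrist"); views[name]=(p,im); save(im,name+".png"); print(name,arm.state()['time'],arm.state()['joints'].round(2))
look("jig1",(0.585,-.06),-.27,.24)
look("car1",(.471,.191),.13,.17)
pickle.dump(views,open("v1.pkl","wb"))
E
```

```text
Traceback (most recent call last):
cell.IKError: the arm cannot take that pose within its joint ranges
```

```bash
python3 - <<'E'
s=open('h.py').read()
s=s.replace("return np.array([[c,s,0],[s,-c,0],[0,0,-1.]])","return np.array([[c,0,-s],[s,0,c],[0,-1.,0]])")
open('h.py','w').write(s)
E
python3 - <<'E'
from h import *
import pickle
views={}
def look(name,c,th,z=.2,off=.03):
    d=np.array([np.cos(th),np.sin(th)])
    pos=np.r_[np.array(c)+off*d,z]; arm.move_ptp(pos,R(th-np.pi/2)); arm.wait(.3)
    p=camera_params("wrist"); im=snapshot("wrist"); views[name]=(p,im); save(im,name+".png"); print(name,arm.state()['time'],arm.state()['joints'].round(2))
look("jig1",(0.585,-.06),-.27,.24)
look("car1",(.471,.191),.13,.17)
pickle.dump(views,open("v1.pkl","wb"))
E
```

```text
jig1 4.275 [-0.11  0.48  0.37  1.46 -0.   -2.98]
car1 5.7583 [ 0.37  0.35 -0.01  1.21 -0.   -2.9 ]
```

View pics/jig1.png

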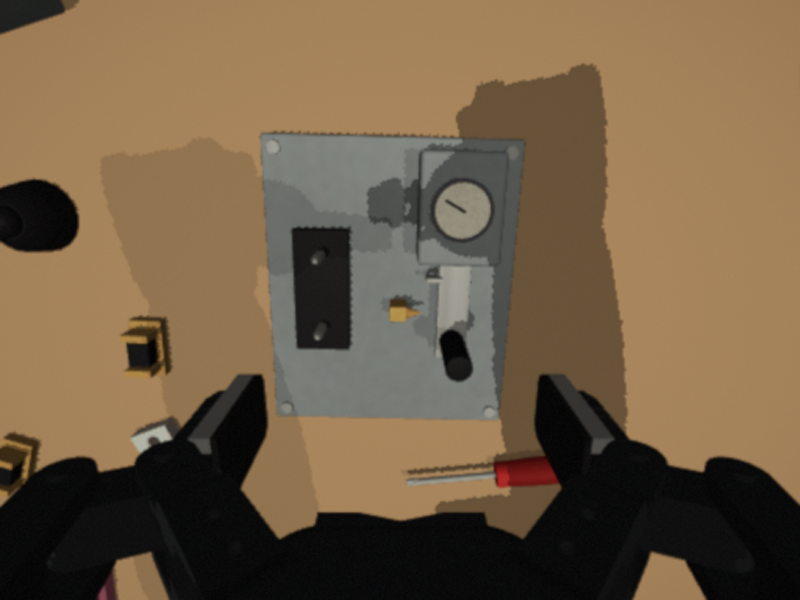

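View pics/car1.png

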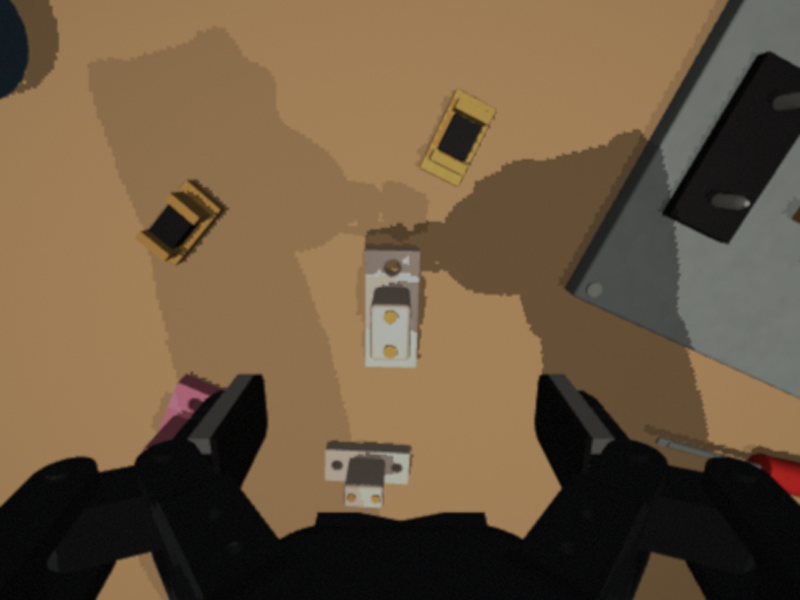

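The views confirm the choice: the carrier is at (391,307) in car1, and the small one is at (367,475). Next I'll measure both precisely.

```bash
python3 - <<'E'
from h import *
import pickle
v=pickle.load(open("v1.pkl","rb"))
save(v["car1"][1],"car1z.png",(215,140,295,245),f=5.7)
save(v["jig1"][1],"jig1z.png",(160,80,345,275),f=3.07)
E
```

```text
(no output)
```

View pics/car1z.png

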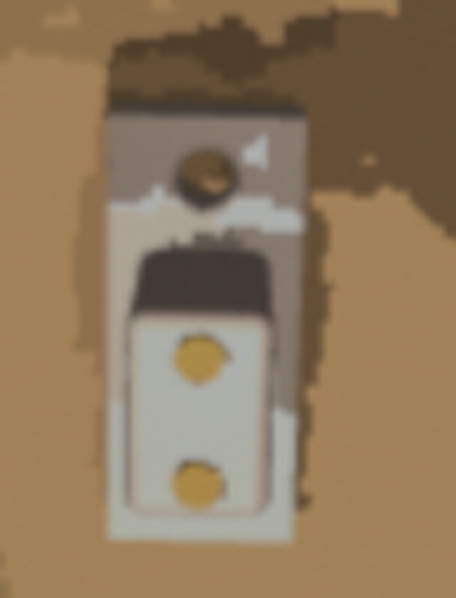

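View pics/jig1z.png

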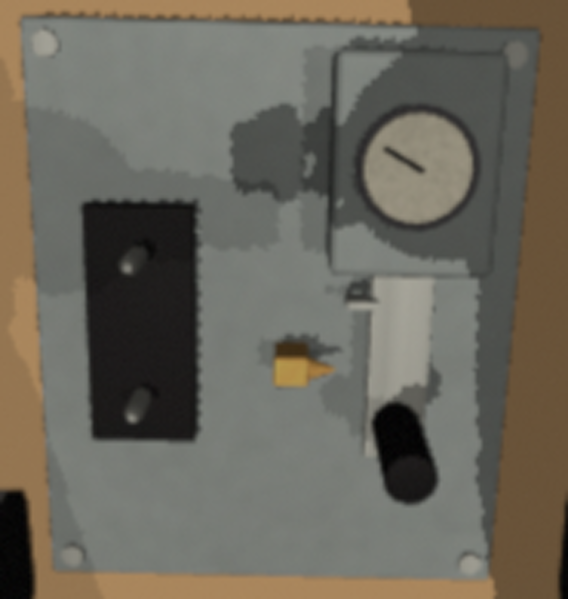

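```bash
cat >> h.py <<'E'
from scipy.optimize import least_squares
def fit(p,feats,x0):
    """feats: list (u,v,X,Y,Z) local; returns x,y,yaw"""
    F=np.array(feats,float)
    def r(q):
        c,s=np.cos(q[2]),np.sin(q[2]); out=[]
        for u,v,X,Y,Z in F:
            out+=list(w2px(p,[q[0]+c*X-s*Y,q[1]+s*X+c*Y,Z])-[u,v])
        return np.array(out)
    S=least_squares(r,x0,loss="soft_l1"); return S.x,r(S.x).reshape(-1,2)
def uncrop(fe,x0,y0,f): return [((a+.5)/f-.5+x0,(b+.5)/f-.5+y0,X/1000,Y/1000,Z/1000) for a,b,X,Y,Z in fe]
E
python3 - <<'E'
from h import *
import pickle
np.set_printoptions(suppress=True,precision=4)
v=pickle.load(open("v1.pkl","rb"))
car=[(107,115,42,18,14),(306,119,42,-18,14),(108,540,-42,18,14),(291,543,-42,-18,14),(128,512,-18,12,58),(264,515,-18,-12,58),(133,316,18,12,58),(272,318,18,-12,58),(207,178,30,0,14)]
q,r=fit(v["car1"][0],uncrop(car,215,140,5.7),[.47,.19,.13]); print(q);print(r.round(2).tolist())
jig=[(24,18,120,100,20),(540,31,120,-100,20),(489,578,-120,-100,20),(53,572,-120,100,20),(84,203,50,77,30),(197,203,50,33,30),(196,439,-50,33,30),(93,438,-50,77,30),(128,268,30,55,54),(136,416,-30,55,54),(337,52,110,-20,60),(505,54,110,-80,60),(490,275,30,-80,60),(331,270,30,-20,60),(409,479,-35,-50,95)]
q,r=fit(v["jig1"][0],uncrop(jig,160,80,3.07),[.585,-.06,-.27]); print(q);print(r.round(2).tolist())
c,s=np.cos(q[2]),np.sin(q[2]);print("seat",q[0]-s*.055,q[1]+c*.055)
# pointer tip & fin
p=v["jig1"][0]
for n,a,b,z in [("ptr",332,370,.038),("finTip",347,293,.04)]:
    w=px2w(p,(a+.5)/3.07-.5+160,(b+.5)/3.07-.5+80,z); d=w[:2]-q[:2]; print(n,c*d[0]+s*d[1],-s*d[0]+c*d[1])
E
```

```text
[0.4753 0.1979 0.1051]
[[0.28, -0.15], [0.04, -0.07], [0.03, -0.53], [0.07, -0.39], [-0.57, 1.11], [0.77, 1.11], [-1.3, -0.61], [0.47, -0.39], [-0.12, 0.48]]
[ 0.589  -0.0515 -0.2939]
[[-1.43, -1.04], [0.7, -1.05], [0.12, 0.72], [0.06, -0.25], [-0.64, 0.14], [-1.0, 0.99], [0.01, 0.74], [-0.17, 0.34], [0.19, -0.27], [-0.94, 0.29], [0.09, -1.61], [2.19, -0.86], [0.63, 1.28], [-0.52, 1.7], [0.94, 0.12]]
seat 0.6049770065722091 0.0011208931756492915
ptr -0.014067227370577445 -0.023328795469092653
finTip 0.01863979582491819 -0.02802548892061421
```

```bash
python3 - <<'E'
from h import *
import pickle
np.set_printoptions(suppress=True,precision=4)
c=np.array([.4753,.1979]);th=.1051
arm.move_ptp(np.r_[c,.12],R(th-np.pi/2)); arm.wait(.2)
im=snapshot("wrist");p=camera_params("wrist");save(im,"pre.png"); pickle.dump((p,im),open("pre.pkl","wb"))
hit=arm.servo_line(np.r_[c,.021],max_speed=.1,stop_force=8)
s=arm.state();print(hit,s['eef_pos'],s['wrist_force'])
arm.grasp(40); arm.wait(.3); s=arm.state();print(s['width'],s['wrist_force'],s['eef_pos'],s['time'])
im=snapshot("wrist");save(im,"grip.png")
E
```

```text
False [0.4759 0.1982 0.0216] [ 1.0311  0.6377 -0.4362]
0.02363485505827136 [ 0.0289 -0.2028  3.3457] [0.4756 0.198  0.0213] 8.3667
```

View pics/pre.png

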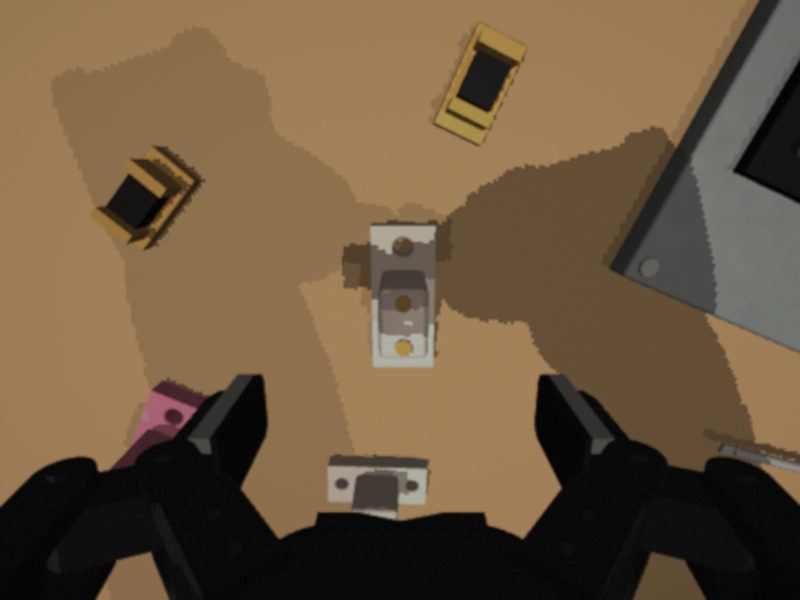

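View pics/grip.png

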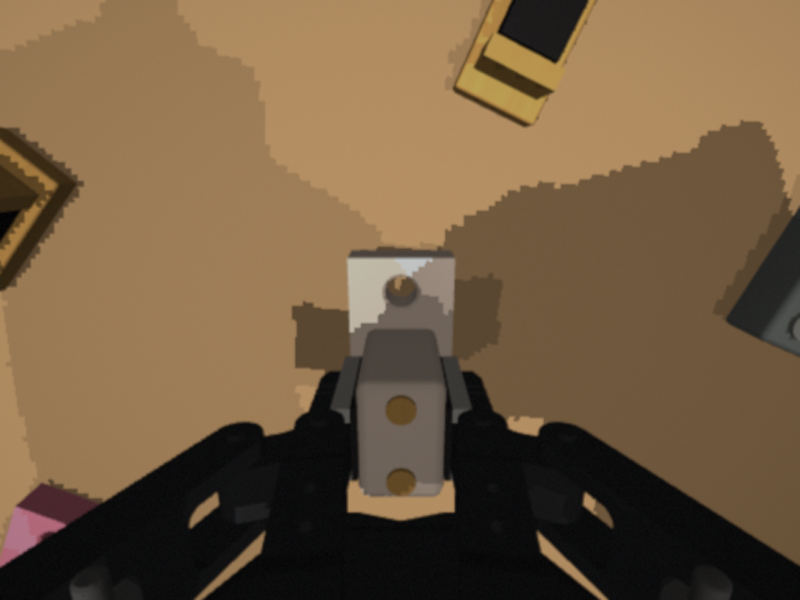

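```bash
python3 - <<'E'
from h import *
import pickle
np.set_printoptions(suppress=True,precision=4)
p=camera_params("wrist"); im=snapshot("wrist"); s=arm.state(); pickle.dump((p,im,s['eef_pos'],s['eef_rot']),open("grip.pkl","wb"))
save(im,"gripz.png",(210,150,300,325),f=3.4)
arm.servo_line([s['eef_pos'][0],s['eef_pos'][1],.15],max_speed=.12)
th=-.2939; seat=np.array([.6050,.0011])
arm.move_ptp(np.r_[seat,.15],R(th-np.pi/2)); arm.wait(.4)
s=arm.state();print(s['eef_pos'],s['time'],s['width'],s['wrist_force'])
p=camera_params("wrist"); im=snapshot("wrist"); save(im,"seat1.png"); pickle.dump((p,im,s['eef_pos'],s['eef_rot']),open("seat1.pkl","wb"))
E
```

```text
[0.6049 0.002  0.1502] 11.025 0.023686111954096735 [-0.1442  0.0025 -1.4576]
```

View pics/gripz.png

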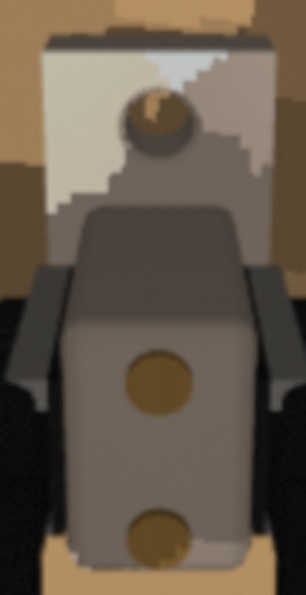

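View pics/seat1.png

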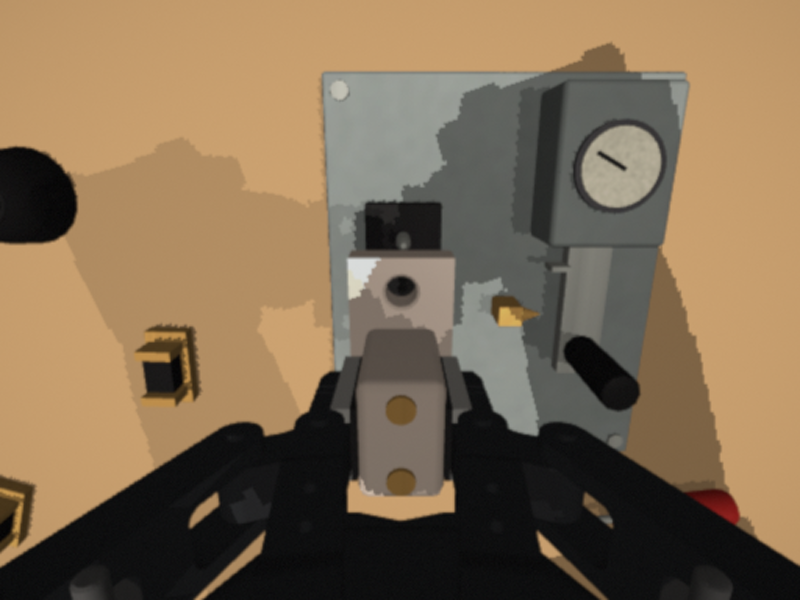

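```bash
python3 - <<'E'
from h import *
import pickle
p,im,e,Rm=pickle.load(open("seat1.pkl","rb"))
save(im,"seat1z.png",(215,120,300,215),f=6.3)
save(im,"seat1y.png",(200,40,450,300),f=2.3)
E
```

```text
(no output)
```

View pics/seat1z.png

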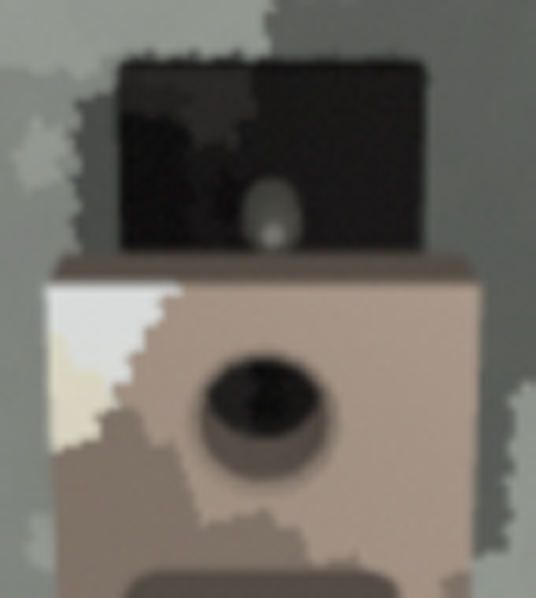

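View pics/seat1y.png

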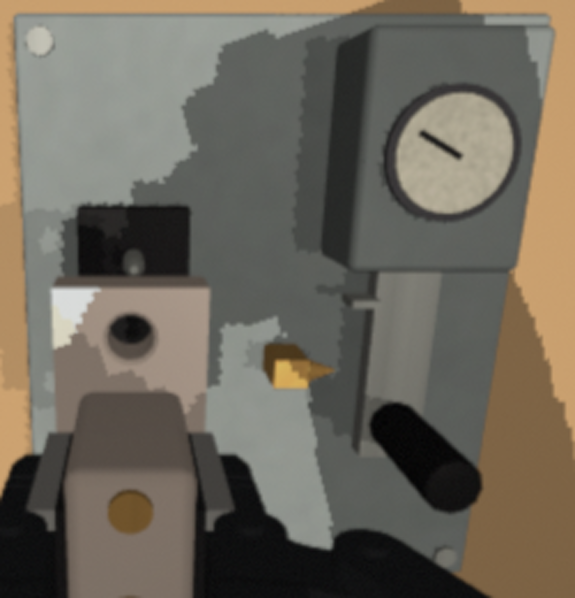

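```bash
python3 - <<'E'
from h import *
import pickle
np.set_printoptions(suppress=True,precision=4)
def U(a,b,x0,y0,f): return ((a+.5)/f-.5+x0,(b+.5)/f-.5+y0)
def tool(w,e,Rm): return (Rm.T@(w-e))*1000
p,im,e,Rm=pickle.load(open("grip.pkl","rb"))
print("in-hand from grip (x lateral, z fore)")
for n,a,b,z in [("hole",159,122,.014),("TL",43,50,.014),("TR",275,50,.014),("blkFL",68,325,.058),("blkFR",252,325,.058),("blkNL",68,569,.058),("blkNR",248,569,.058),("pin1",159,382,.058),("pin2",159,538,.058)]:
    print(n,tool(px2w(p,*U(a,b,210,150,3.4),z),e,Rm))
p,im,e,Rm=pickle.load(open("seat1.pkl","rb")); zf=e[2]-.0213+.014
print("seat view")
for n,a,b,z in [("hole",264,417,zf),("TL",47,286,zf),("TR",481,286,zf),("pegtip",273,238,.054),("padFL",122,63,.03),("padFR",425,63,.03)]:
    print(n,tool(px2w(p,*U(a,b,215,120,6.3),z),e,Rm))
for n,a,b,z in [("plFL",15,14,.02),("plFR",551,14,.02),("ptr",333,371,.038),("postTop",455,487,.095),("hsNL",322,258,.06),("hsNR",516,267,.06),("hsFL",381,28,.06)]:
    print(n,tool(px2w(p,*U(a,b,200,40,2.3),z),e,Rm))
fe=[(122,63,50,77,30),(425,63,50,33,30),(273,238,30,55,54)]
fj=[(15,14,120,100,20),(551,14,120,-100,20),(455,487,-35,-50,95),(333,258+2,30,-20,60) ,(516,267,30,-80,60)]
F=uncrop(fe,215,120,6.3)*2+uncrop(fj,200,40,2.3)
q,r=fit(p,F,[.589,-.0515,-.294]);print(q);print(r.round(2).tolist())
c,s=np.cos(q[2]),np.sin(q[2]);print("seat",q[0]-s*.055,q[1]+c*.055, e)
E
```

```text
in-hand from grip (x lateral, z fore)
hole [-0.6201  7.2874 30.4963]
TL [-18.5435   7.2959  42.0484]
TR [17.3064  7.2922 42.0365]
blkFL [-11.4905 -36.7189  17.6831]
blkFR [ 10.4077 -36.7212  17.675 ]
blkNL [-12.3939 -36.7389 -17.0375]
blkNR [ 10.8075 -36.7413 -17.047 ]
pin1 [ -0.6614 -36.7244  10.0534]
pin2 [ -0.6639 -36.7374 -12.3145]
seat view
hole [-0.7168  7.3064 30.0354]
TL [-18.8299   7.3114  41.3914]
TR [17.3963  7.3061 41.3818]
pegtip [ 0.5643 96.2336 29.6482]
padFL [-20.6022 120.241   50.2809]
padFR [ 22.0916 120.2348  50.2698]
plFL [-43.4557 130.2589 119.6904]
plFR [155.3945 130.2298 119.6407]
ptr [ 80.6915 112.2128 -13.9154]
postTop [106.1279  55.2046 -35.0028]
hsNL [66.2885 90.2251 35.1306]
hsNR [134.6158  90.2145  31.9425]
hsFL [ 79.1523  90.2386 108.6819]
[ 0.5891 -0.0513 -0.2903]
[[-0.98, 0.28], [0.48, 0.15], [-0.01, -0.53], [-0.98, 0.28], [0.48, 0.15], [-0.01, -0.53], [-1.4, -0.38], [0.13, -1.01], [-0.51, -0.4], [6.19, 5.13], [0.85, 1.91]]
seat 0.6048009776194652 0.0013799082359850015 [0.6049 0.002  0.1502]
```

```bash
cat >> h.py <<'E'
np.set_printoptions(suppress=True,precision=4)
def goxy(target,z,th,speed=.06,tries=3,stop=None,gain=.9):
    """line to actual xy by correcting command with measured error"""
    cmd=np.r_[np.array(target,float),z]
    for i in range(tries):
        h=arm.servo_line(cmd,R(th-np.pi/2),max_speed=speed,stop_force=stop)
        arm.wait(.25); e=arm.state()['eef_pos']; err=np.r_[target,z]-e
        if h or np.abs(err).max()<.0003: break
        cmd=cmd+gain*err
    return cmd,e,h
E
python3 - <<'E'
from h import *
import pickle
th=-.2939
cmd,e,h=goxy([.6045,.0006],.088,th,stop=12)
s=arm.state();print(cmd,e,h,s['time'],s['wrist_force'])
p=camera_params("wrist"); im=snapshot("wrist"); save(im,"seat2.png"); save(im,"seat2z.png",(200,100,320,230),f=4.6); pickle.dump((p,im,e,s['eef_rot'],cmd),open("seat2.pkl","wb"))
E
```

```text
[0.6045 0.0006 0.088 ] [0.6045 0.0006 0.088 ] False 13.5083 [ 0.2009 -0.0797 -2.3374]
```

View pics/seat2.png

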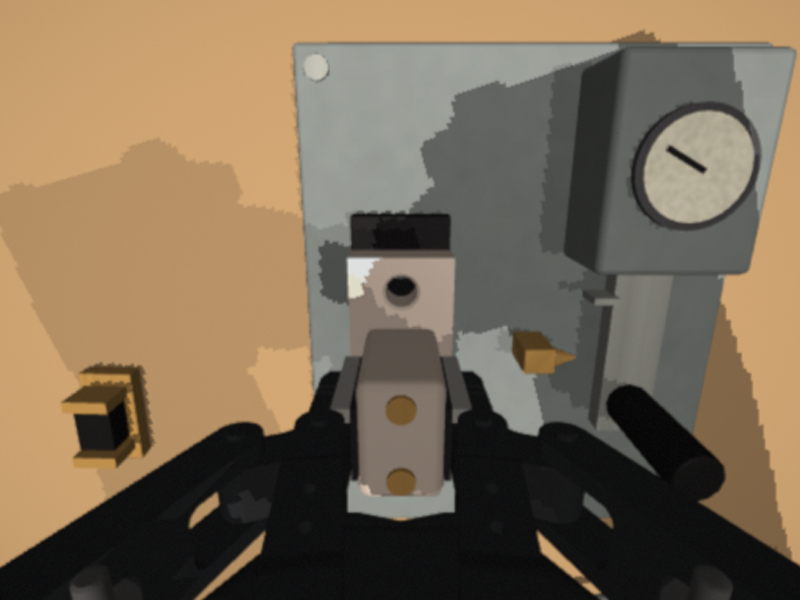

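View pics/seat2z.png

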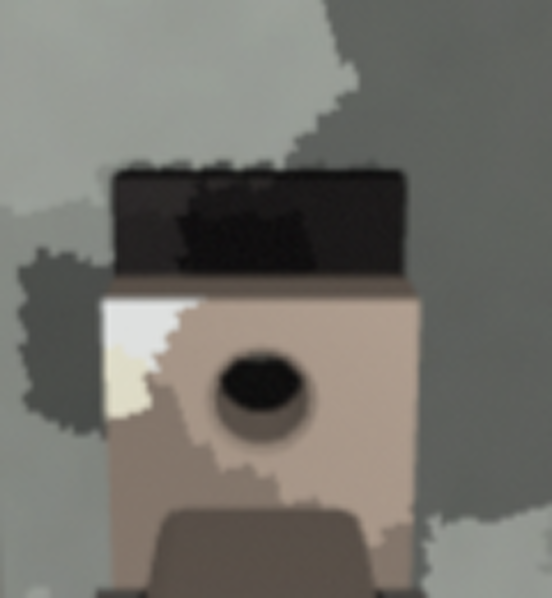

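```bash
python3 - <<'E'
from h import *
import pickle
p,im,e,Rm,cmd=pickle.load(open("seat2.pkl","rb")); zf=e[2]-.0213+.014
def U(a,b,x0,y0,f): return ((a+.5)/f-.5+x0,(b+.5)/f-.5+y0)
for n,a,b,z in [("hole",262,399,zf),("TL",103,299,zf),("TR",419,299,zf),("padFL",113,171,.03),("padFR",405,171,.03)]:
    print(n,(Rm.T@(px2w(p,*U(a,b,200,100,4.6),z)-e)*1000))
for n,a,b,z in [("plFL",294,43,.02),("plFR",768,43,.02)]:
    print(n,(Rm.T@(px2w(p,*U(a,b,0,0,1.5625),z)-e)*1000))
E
```

```text
hole [-0.6635  7.2998 29.7167]
TL [-18.8267   7.2996  41.589 ]
TR [17.2708  7.2999 41.577 ]
padFL [-22.7183  57.9769  50.6203]
padFR [20.634  57.9773 50.6067]
plFL [-45.0757  67.9763 119.7922]
plFR [151.7252  67.9782 119.7414]
```

```bash
python3 - <<'E'
from h import *
th=-.2939; t=[.6050,.0008]
cmd,e,h=goxy(t,.088,th,speed=.03); print(e,h)
off=cmd-np.r_[t,.088]
for z in (.070,.058,.0535,.0505):
    h=arm.servo_line(np.r_[t,z]+off,R(th-np.pi/2),max_speed=.025,stop_force=7)
    s=arm.state();print(z,h,s['eef_pos'],s['wrist_force'],s['torque'],s['time'])
    if h: break
save(snapshot("wrist"),"low.png")
E
```

```text
[0.605  0.0008 0.088 ] False
0.07 False [0.6051 0.0008 0.0701] [ 0.3797  0.7918 -1.4028] [ 0.037  -0.0032 -0.0217] 14.925
0.058 False [0.6049 0.0008 0.0579] [-1.2744 -0.6738 -0.7067] [0.013  0.0625 0.026 ] 15.5583
0.0535 False [0.6048 0.0008 0.0533] [ 0.0601 -0.497  -1.2871] [-0.0061  0.019   0.0301] 15.8917
0.0505 True [0.6057 0.0007 0.0513] [1.0027 0.6129 4.0431] [-0.0316  0.0154  0.0311] 16.1
```

View pics/low.png

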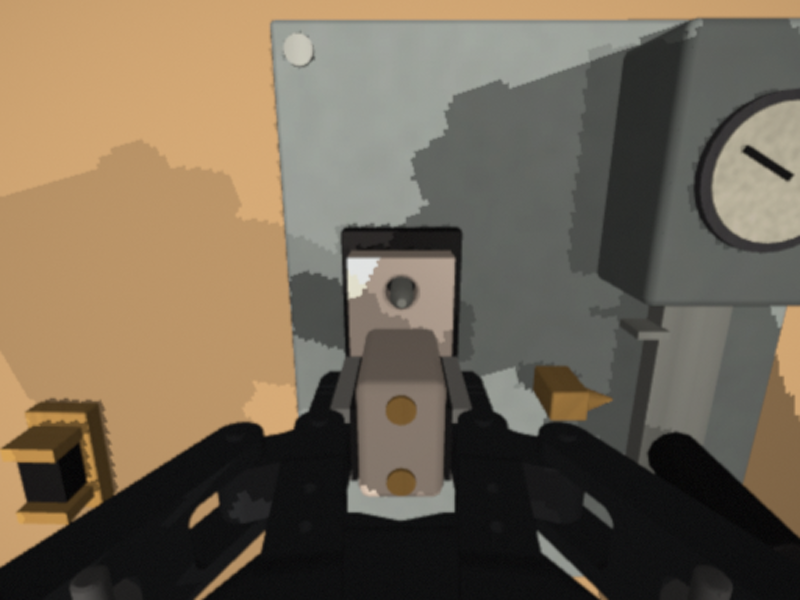

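```bash
python3 - <<'E'
from h import *
import pickle
th=-.2939
arm.open_jaws(); arm.wait(.2)
e=arm.state()['eef_pos']; print(e)
arm.servo_line([e[0],e[1],.17],max_speed=.12)
arm.move_ptp([.5411,-.0895,.14],R(th-np.pi/2)); arm.wait(.3)
cmd,e,h=goxy([.5411,-.0895],.14,th); print(cmd,e)
s=arm.state(); p=camera_params("wrist"); im=snapshot("wrist"); save(im,"post1.png"); pickle.dump((p,im,e,s['eef_rot'],cmd),open("post1.pkl","wb"))
save(im,"post1z.png",(150,60,330,250),f=3.1); print(s['time'],s['joints'].round(2))
E
```

```text
[0.6045 0.0007 0.0499]
[ 0.5411 -0.0895  0.14  ] [ 0.5411 -0.0895  0.14  ]
19.4583 [-0.16  0.39 -0.03  1.15  0.   -3.01]
```

View pics/post1.png

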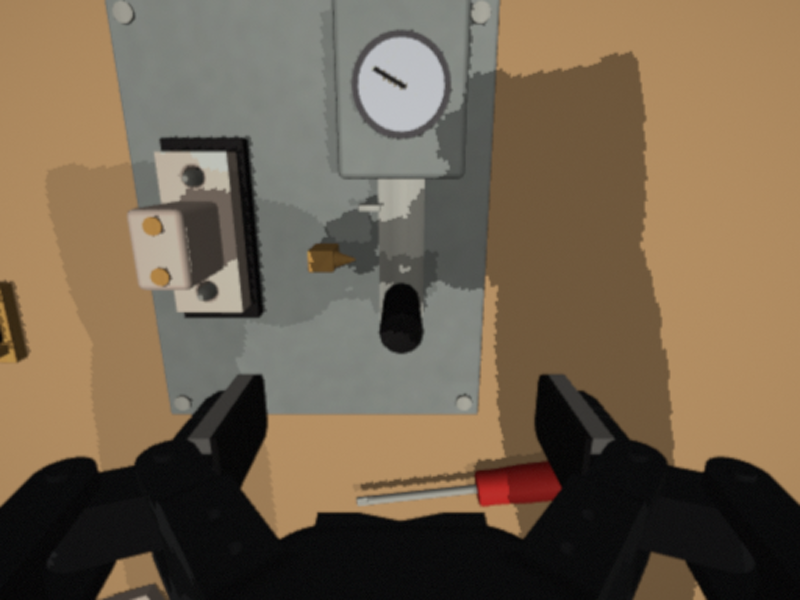

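View pics/post1z.png

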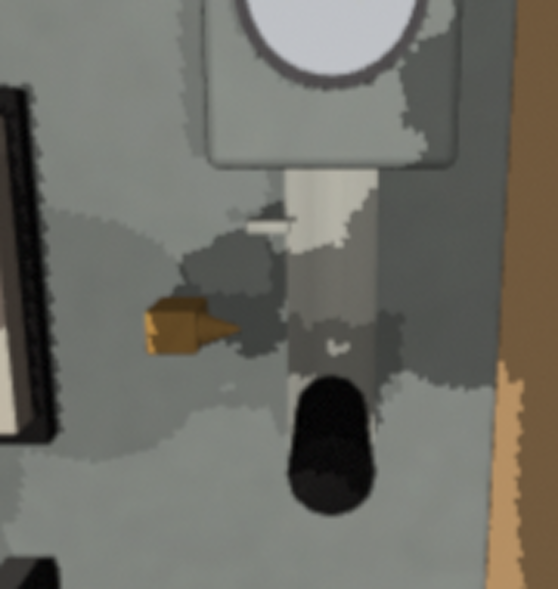

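```bash
python3 - <<'E'
from h import *
import pickle
p,im,e,Rm,cmd=pickle.load(open("post1.pkl","rb"))
def U(a,b): return ((a+.5)/3.1-.5+150,(b+.5)/3.1-.5+60)
for n,a,b,z in [("fin",248,227,.04),("ptr",241,329,.038),("postTop",331,472,.095),("hsNL",212,163,.06),("hsNR",455,163,.06)]:
    print(n,(Rm.T@(px2w(p,*U(a,b),z)-e)*1000))
E
```

```text
fin [-22.6397 100.0311  49.2817]
ptr [-25.4737 102.0304  21.3368]
postTop [-0.6821 45.029   0.8026]
hsNL [-29.0559  80.0318  66.2312]
hsNR [28.9631 80.0299 66.2135]
```

```bash
python3 - <<'E'
from h import *
import pickle
th=-.2925; Rt=R(-.2939-np.pi/2)
zx=np.array([np.cos(th),np.sin(th)])
b=np.array([.5411,-.0895])+.0005*zx
h=arm.servo_line(np.r_[b,.054],Rt,max_speed=.08,stop_force=12); s=arm.state();print(h,s['eef_pos'],s['wrist_force'])
arm.grasp(100); arm.wait(.3); s=arm.state(); e=s['eef_pos'];print(s['width'],e,s['wrist_force'])
t=e.copy(); t[:2]-=.024*zx
arm.servo_line(t,Rt,max_speed=.03); arm.wait(.3)
s=arm.state(); print(s['eef_pos'],s['wrist_force'],s['width'],s['time'])
p=camera_params("wrist"); im=snapshot("wrist"); save(im,"pull1.png"); pickle.dump((p,im,s['eef_pos'],s['eef_rot'],t),open("pull1.pkl","wb"))
save(im,"pull1z.png",(150,100,300,230),f=4.6)
E
```

```text
False [ 0.5422 -0.0897  0.0546] [-0.4015 -0.7895  0.2274]
0.0175874847975437 [ 0.5416 -0.0898  0.0543] [-2.0183  0.3547  5.7023]
[ 0.5213 -0.0836  0.0544] [ 5.9738 -3.267  -4.1919] 0.01765640717483459 22.9167
```

View pics/pull1.png

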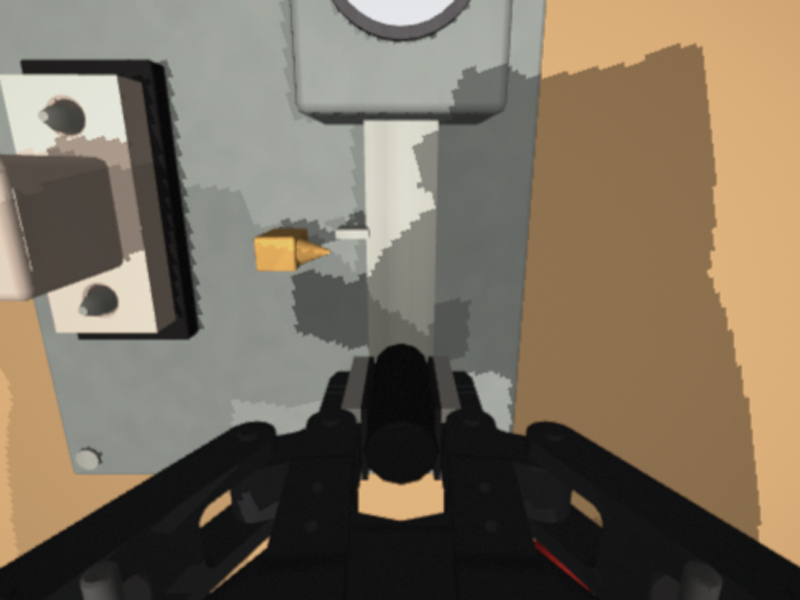

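View pics/pull1z.png

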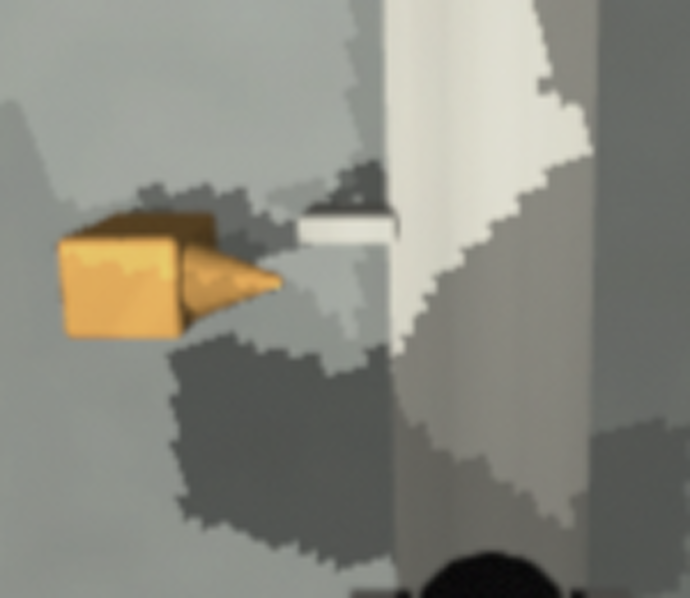

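```bash
python3 - <<'E'
from h import *
import pickle
p,im,e,Rm,t=pickle.load(open("pull1.pkl","rb"))
def U(a,b): return ((a+.5)/4.6-.5+150,(b+.5)/4.6-.5+100)
f=lambda a,b,z:(Rm.T@(px2w(p,*U(a,b),z)-e)*1000)
for n,a,b,z in [("fin",300,230,.04),("finz46",300,230,.046),("ptr",282,283,.038),("finTop",300,216,.04),("finBot",300,244,.04)]: print(n,f(a,b,z))
g=f(300,230,.04)[2]-f(282,283,.038)[2]; print("pull more",g)
th=-.2925; zx=np.array([np.cos(th),np.sin(th)])
t=t.copy(); goal=e[:2]-g/1000*zx
t[:2]-=(g/1000)*zx
Rt=R(-.2939-np.pi/2)
for i in range(3):
    arm.servo_line(t,Rt,max_speed=.02); arm.wait(.3)
    e=arm.state()['eef_pos']; d=(e[:2]-goal)@zx; print("err",d)
    if abs(d)<.0004: break
    t[:2]-=d*zx
s=arm.state(); print(s['eef_pos'],s['wrist_force'],s['width'],s['time'])
p=camera_params("wrist"); im=snapshot("wrist"); pickle.dump((p,im,s['eef_pos'],s['eef_rot'],t),open("pull2.pkl","wb"))
save(im,"pull2z.png",(0,60,300,285),f=2.6); save(im,"pull2y.png",(150,100,300,230),f=4.6)
E
```

```text
fin [-23.3268  14.7031  48.3898]
finz46 [-22.4775   8.7078  49.2933]
ptr [-26.0406  16.667   41.6763]
finTop [-23.2614  14.7119  50.0396]
finBot [-23.3927  14.6941  46.7304]
pull more 6.713541988283055
err 0.0002897034967562038
[ 0.5152 -0.0818  0.0544] [ 5.6856 -2.8778 -3.5719] 0.017561079765733574 23.75
```

View pics/pull2y.png

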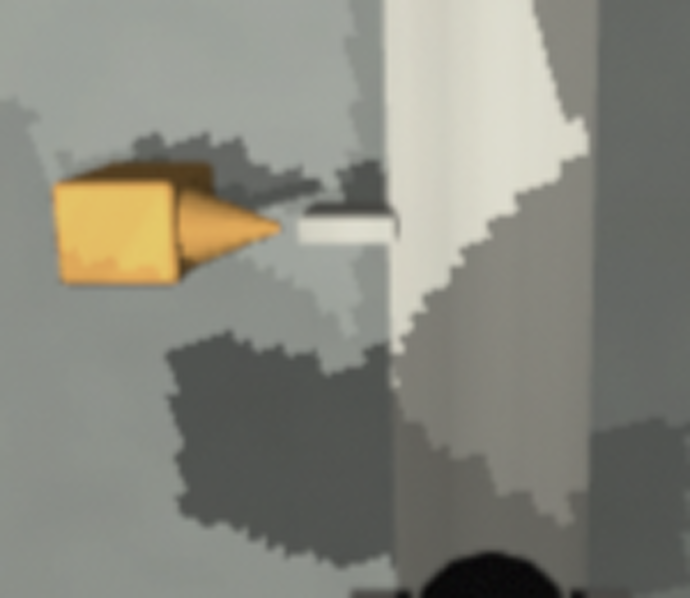

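View pics/pull2z.png

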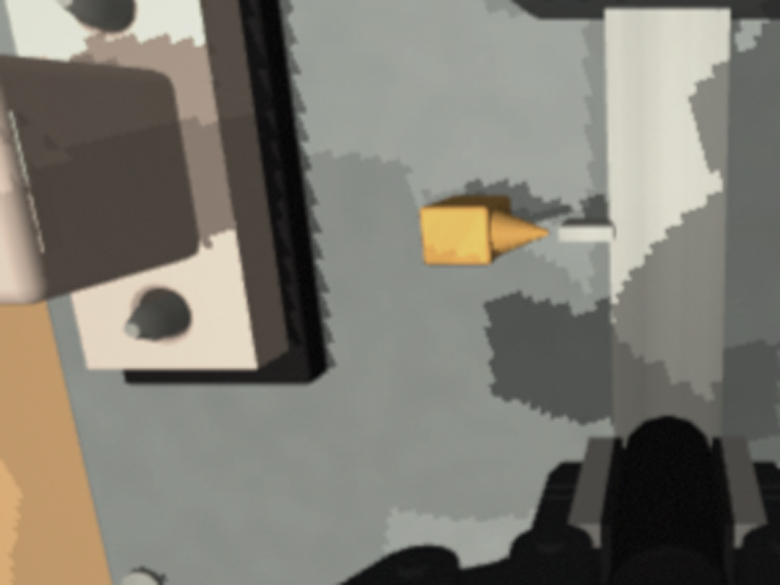

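The fin's centre row (230) and the pointer tip's row (229) are in line in the close crop. The carrier sits on both pegs.

```bash
python3 - <<'E'
from h import *
arm.wait(.6); s=arm.state(); print(s['eef_pos'],np.abs(s['joint_velocities']).max(),s['width'],s['time'])
save(snapshot("wrist"),"fin.png",(150,100,300,230),f=4.6)
save(snapshot("scene"),"fins.png",(170,160,300,270),f=5)
E
```

```text
[ 0.5152 -0.0818  0.0544] 0.0023957586610917634 0.01774849378516544 24.4
```

View pics/fin.png

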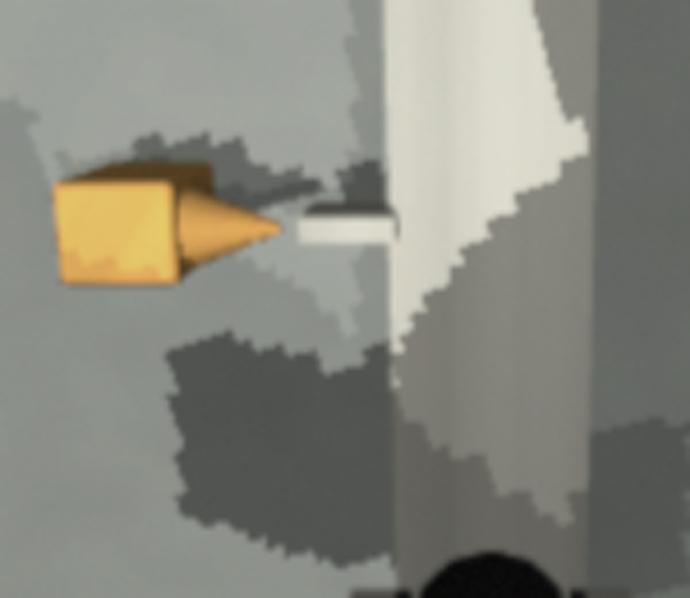

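View pics/fins.png

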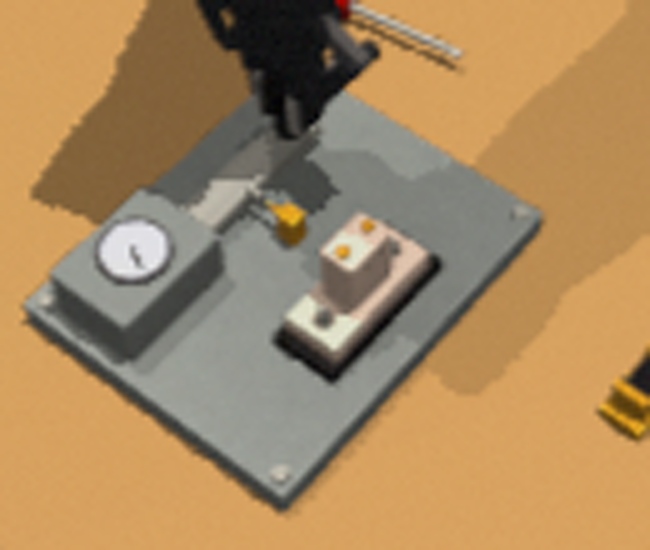

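Nothing has drifted: the fin is still in line with the pointer (row 230 against 229), and the scene view shows the carrier flat on its pad.

```bash
python3 -c "
from cell import arm
arm.job_done(); print(arm.state()['time'])"
```

```text
the job is handed in; nothing more can be done
the job is handed in; nothing more can be done
```

I set the larger white carrier on the tester's two pegs and let it go. I then gripped the slide's post with 100 N and pulled it out about 27.5 mm, and handed the job in at about 24.4 s still holding it.

- **Carrier:** it touched down gently, with the force changing by about 7 N, and the TCP was at 51.3 mm, the height expected for a carrier that is home. Later views show it flat, with both pegs in its holes and no fingers touching it.
- **Slide:** the fin's centre and the pointer's tip were within one pixel row of each other in the enlarged wrist view. They lie at slightly different heights, so I put the uncertainty at about 1 mm. The pose had not changed after a 0.6 s wait.
- **Disagreements:** individual position estimates for the tester differed by 1–2 mm, so I corrected the placing and the pull by comparing things within the same wrist picture. The first pull also stopped about 3 mm short of its 24 mm command because the arm gave under load, and I made that up with a second one.
- **Not measured:** I did not check the bystanders separately. No move went near them, and the stretches free to contact them showed no unexpected force.

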